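Third hand at the drilling jig: hold a profile against the flip stop

TASK

A colleague is about to tighten the strap clamp of the plywood drilling jig on the aluminium profile and needs a third hand: swing the jig's flip stop (the steel arm with a red knob on the fence) fully down, lay the profile on the jig board flat against the fence, and slide it along the fence under the strap clamp onto the stop's rubber buffer. Finish while still holding it there, flat on the board and against the fence, with a steady push of about 12 newtons on the buffer. Leave the caliper, the spanner and the tub around the jig where they are.

Things in the scene. Friction and masses are not known exactly. Their poses are not given: they have to be found in the camera images.
- jig_board: Fixed plywood jig. Origin at bench level under the work's centre line: x towards the fence (away from the robot), y along the fence to the flip stop, z up. Board x -55..+85 mm, y -165..+195, top z = 12. Aluminium fence with yellow rule: front face x = +20, 40 deep, top z = 27, y -155..+185. A profile on the board against the fence has its centre at x = 0, z = 32 mm.
- clamp_foot (a point): Underside centre of the rubber foot (16 mm across) of a dark steel strap clamp, fixed on the jig at x = 0, y = +80 mm, 58 mm above the bench: a profile on the board passes 6 mm below. Strap 24 mm wide, from a post behind the fence to x = -14 mm, underside z = 64; black knob's top z = 84 mm. The colleague tightens it; it does not move.
- stop_head: Grey head of the flip stop, fixed on top of the fence, 38 x 34 mm, up to 74 mm above the bench. Origin at bench level on the jig's work centre line (x = 0 of the jig), in the middle of the stop arm's thickness; its axes are parallel to the jig's; it stands at jig y = +142 to +168 mm, different each time.
- stop_arm (a joint): Angle of the steel stop arm (12 mm thick, 90 mm long) about its pin, rad: 0 = raised, leaning 10 degrees back over the fence; grows as the arm is swung towards the robot and down; 1.745 = fully down on its end stop, level and pointing to -x of the jig. It stays where it is left (friction: about 1 N at the knob moves it).
- stop_hinge (a point): Centre of the arm's pin, 62 mm above the bench at x = +40 mm of the jig. The pin runs along y of the jig.
- stop_knob (a point): Centre of the red cylindrical knob at the arm's free end, 18 mm across (diameter) and 18 mm long along y of the jig, so 18 mm wide for fingers that close along y; 82 mm from the pin. With the arm fully down it stands 65 mm above the bench at x = -42 mm of the jig.
- stop_face (a point): Centre of the face of the rubber buffer as it stands with the arm lowered (fixed in the stop head, 18 mm to -y of the head's origin, 32 mm above the bench): 17 mm diameter, looks to -y of the jig. The buffer is soft: it gives 1 mm for every 4 N, at most 8 mm.
- profile: Loose aluminium slot profile, 40 x 40 mm square, 180 mm long along its y axis, 0.2 to 0.4 kg, lying flat on the bench to the right of the jig, its y axis within 30 degrees of world y. Origin at the centre of its underside. It may be used either way round.
- profile_center (a point): Centre of the profile (20 mm above its underside).
- caliper: Vernier caliper lying on the bench in front, 69 x 216 x 8 mm, origin at the centre of its underside; to be left alone.
- spanner_17: Steel spanner lying behind the jig, 43 x 222 x 8 mm; to be left alone.
- grease_tub: Yellow tub with white lid, 78 mm diameter, 68 mm high, origin at the centre of its underside; to be left alone.

How it is judged:
By the outcome, as a careful person would: the job done as asked, in the order asked, and still so for the second after the job is handed in, while the arm keeps its last pose, push and grip.
It also fails if it takes over 72 s, if anything falls off the work surface, if the arm or the gripper's body presses on something with over 40 N, if the wrist force passes 120 N, or if a joint passes its speed limit or range.

ROBOT

A 7-joint arm with a two-finger parallel gripper is mounted at the origin on a cart in front of the work surface, level with it; the furniture and walls round the work are solid. World frame = base frame: x ahead of the robot, y to its left, z up, the work surface at z = 0. Lengths are in m, angles in rad, forces in N, time in s.
With the tool pointing down it reaches from about 0.4 to 0.85 m from the base axis. Payload 6.9 kg.
Tool frame: the origin (TCP) lies on the centre line of the jaws, within the pads' length; the fingertips stand 19 mm ahead of it and the grasp point (between the pads) is the TCP; z points along the fingers, y is the line along which they close (so a half turn about z gives the same grasp; the last joint's range is limited). The gripper opens to 85 mm and grips with 20 to 120 N. Pads are 22 mm wide; open, the fingers measure 114 mm over their backs; the gripper's body (76 mm by 85 mm) begins 54 mm behind the grasp point. The pads swing forward as they close: fully open they stand 13 mm farther back than shut.
Start: joints at [-1.016, 0.507, -0.238, 1.5, 0.126, 1.149, -0.155], TCP at [0.271, 0.563, 0.25] pointing down, gripper open.
Joint ranges: [-3.08, 3.08], [-0.24, 2.05], [-1.43, 1.35], [0, 2.5], [-1.52, 4.66], [0.17, 1.96], [-2.89, 2.89]. Speed limits (rad/s): [2.39, 2.39, 3.14, 3.14, 3.14, 3.14, 3.14].

INTERFACE

Orientations are given as a rotation vector (axis times angle).
In Python, from station import env gives the robot as it stands.
- The arm moves only by the tool send_rows, never from a script. Its argument "steps" is a list of rows, each a list of 7 numbers: the shift along the world's x, y, z in cm, then the turn, a rotation vector about the world's x, y, z in rad, then the opening, from 0 (shut) to 1 (fully open). In form: [[x, y, z, wx, wy, wz, grip], ...]. A call has 1 to 10 rows; each row shifts and turns the commanded pose from where the row before left it; what a row does not reach is not made up. A row lasts 1/10 s, in which the tool goes at most 50 mm and 8.59 degrees, less where a joint would pass 70% of its speed; a pose out of reach is approached as far as the arm can. A call is refused whole if a number of a shift passes 5 or a number of a turn 0.15, either way. A call with a gripper value outside its range is refused whole. The fingers move at their own pace and stop on an object; the grip force is fixed at half the most. Time passes only in rows, so rows that do not move let the fingers close. It gives the time, the measured TCP pose, the force, the opening and the grip force at its end, in the units of the state.
- env.state(): the state, without advancing time (a new reading comes with each control period).
- env.read_camera(name): name is "scene" or "top"; returns a dict with "color" (400x640x3 uint8, blue, green, red), "depth" (400x640 float32, m along the optical axis (not along the pixel's ray), 0 where there is no reading), "intrinsics" (3x3 intrinsics, pixels), "rvec" (rotation vector, rad) and "tvec" (3), from world to camera coordinates, as OpenCV has them. Camera axes: x right, y down, z forward; pixel columns grow to the right and rows downward; lengths in m; the calibration is good to about 2 mm. A picture is of the moment at which its call begins.
- env.finish_job(): hands the job in; it is judged then, once.
The state is a dict: "time_s": time; "qpos": joint angles; "qd": joint speeds; "effort": joint torques, N m; "position": TCP position; "ee_rot": TCP orientation; "contact_force": force on the tool from outside, world axes, zero at the start; "moment": the same for the moment, N m; "opening": opening from 0.0 (shut) to 1.0 (fully open); "grip_force": force on a finger pad.
Only numpy, scipy, OpenCV 4.12 (cv2) and the standard library are available. Lean on these libraries where they do the work, as an engineer would, in place of code of your own. Each camera call takes 0.05 s, during which the arm holds its last target. There are 200 camera calls.

## Working session

There is one attempt and no reset: what is moved stays moved. The work goes in short steps, Python scripts to look and compute and a tool call to move; the robot and the scene stay as the last step left them, time stands still between calls to the robot, and variables do not carry over. Pictures are saved under pics/ and viewed, at most 10 in all, crops included, and the job is handed in when it is done.

Besides the shell and the picture viewer there is one more tool, called after "Request:" by a JSON object that holds its "name" and its "arguments", one argument or row to a line. send_rows: Moves the arm, as the interface text tells. Its arguments: {"type":"object","properties":{"steps":{"type":"array"}},"required":["steps"]}

```bash
ls; mkdir -p pics; cat > h.py <<'E'
import numpy as np, cv2
from station import env
def cam(n):
    d=env.read_camera(n); np.savez(f'{n}.npz',**d); return d
def load(n): return dict(np.load(f'{n}.npz'))
def p3(d,u,v,z=None):
    """pixel -> world: by depth, or by plane height z"""
    K=d['intrinsics'];R=cv2.Rodrigues(d['rvec'])[0];t=d['tvec'].ravel()
    r=np.linalg.inv(K)@[u,v,1]; o=-R.T@t; r=R.T@r
    if z is None: s=np.median(d['depth'][int(v)-1:int(v)+2,int(u)-1:int(u)+2])
    else: s=(z-o[2])/r[2]
    return o+s*r
def px(d,P):
    return cv2.projectPoints(np.array(P,float).reshape(-1,3),d['rvec'],d['tvec'],d['intrinsics'],None)[0].reshape(-1,2)
E
python3 - <<'E'
from h import *
for n in('scene','top'):
    d=cam(n); cv2.imwrite(f'pics/{n}0.png',d['color']); R=cv2.Rodrigues(d['rvec'])[0]; print(n,-R.T@d['tvec'].ravel(),R[2],d['intrinsics'][0,0])
print(env.state())
E
```

```text
pics
scene [ 0.0023505  -0.46224017  0.81378347] [ 0.55374071  0.39292336 -0.73415425] 369.45659585567944
top [ 0.45452197 -0.06460667  1.09360801] [ 0.09487668 -0.02919413 -0.99506086] 432.20709551845493
{'time_s': 0.1, 'qpos': array([-1.01648384,  0.50823804, -0.23755014,  1.50104954,  0.1256769 ,
        1.14890391, -0.15480815]), 'qd': array([-1.59179623e-03, -9.46065739e-04,  6.95694307e-04, -2.63297845e-03,
       -7.24774823e-04,  4.85289733e-05,  1.22670070e-03]), 'effort': array([-4.61192045e-03, -6.21831465e+01, -2.19512120e+00, -2.50200874e+01,
        1.23961756e-02,  7.87019671e-03, -4.34338756e-05]), 'position': array([0.27104831, 0.5626894 , 0.24952124]), 'ee_rot': array([-6.98992674e-01, -3.06247827e+00,  2.47022472e-03]), 'contact_force': array([-0.49987759, -0.36781623, -0.01840328]), 'moment': array([ 0.03012069,  0.03655828, -0.06359566]), 'grip_force': 0.0, 'opening': 1.0020287656212052}
```

View pics/top0.png

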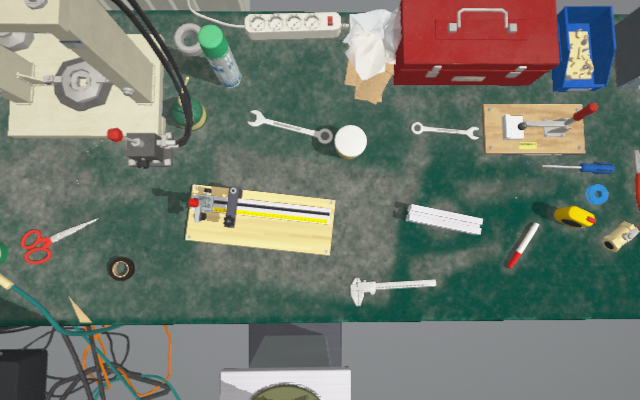

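View pics/scene0.png

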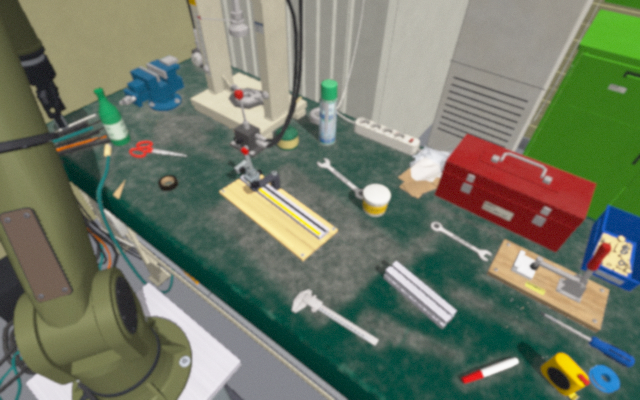

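The top view shows the jig at (187–335, 185–255), with the stop and red knob at its left end (193, 202), the clamp at (232, 205) and the profile at (405–483, 205–235). The caliper is at (350–435, 290), the spanner at (250–330, 110–140) and the tub at (350, 140).

```bash
python3 - <<'E'
from h import *
def crop(d,x,y,w,h,s): return cv2.resize(d['color'][y:y+h,x:x+w],None,fx=s,fy=s,interpolation=cv2.INTER_CUBIC)
t=load('top');s=load('scene')
a=np.zeros((560,800,3),np.uint8)
a[:360,:800]=crop(t,175,175,160,72,5)
c=crop(t,400,200,90,40,4); a[380:540,:360]=c
a2=crop(t,280,215,60,45,4);a[370:550,400:640]=a2
cv2.imwrite('pics/tc.png',a)
b=np.zeros((600,800,3),np.uint8)
b[:400,:520]=crop(s,215,140,130,100+0,4)
b[400:,:]=0
b[300:600,400:]=0
c=crop(s,375,255,90,75,4); b[300:600,440:800]=c
b2=crop(s,215,140,70,50,4)
cv2.imwrite('pics/sc.png',b)
E
```

```text
(no output)
```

View pics/tc.png

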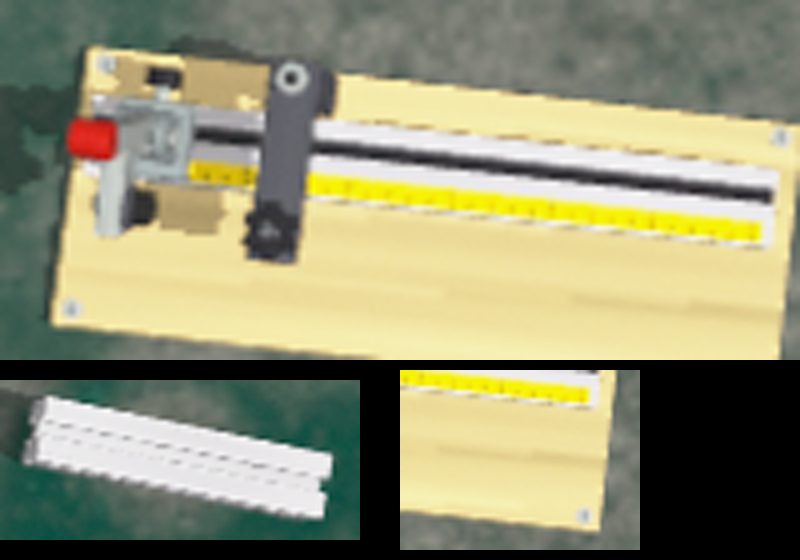

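View pics/sc.png

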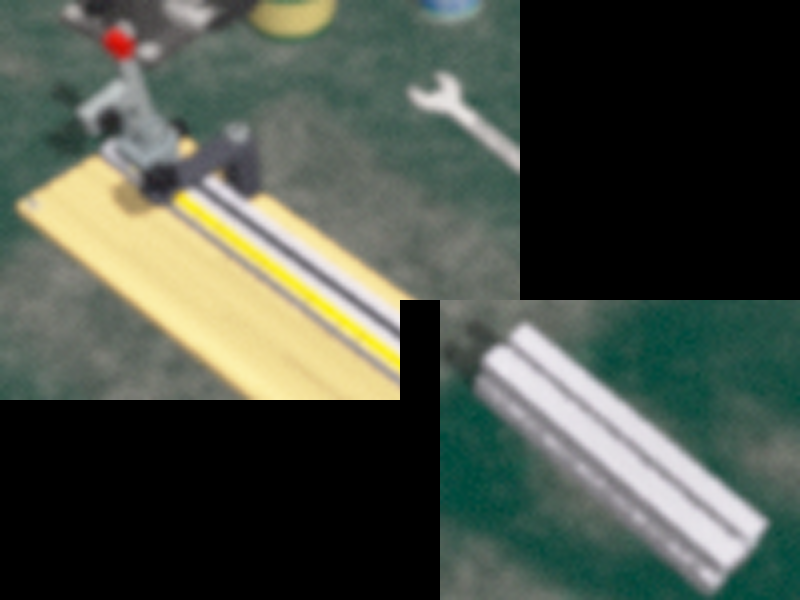

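The crops show the board corners, the profile's top corners, the raised knob (top crop 92,139; scene crop 119,44) and the clamp. Next I measure them.

```bash
cat >> h.py <<'E'
def tri(a,ua,b,ub):
    def P(d): return d['intrinsics']@np.c_[cv2.Rodrigues(d['rvec'])[0],d['tvec'].ravel()]
    X=cv2.triangulatePoints(P(a),P(b),np.array(ua,float),np.array(ub,float)).ravel(); return X[:3]/X[3]
E
python3 - <<'E'
from h import *
np.set_printoptions(precision=4,suppress=True)
t=load('top');s=load('scene')
T=lambda x,y:(175+x/5-.4,175+y/5-.4)
S=lambda x,y:(215+x/4-.4,140+y/4-.4)
J={'BL':(T(90,45),(.085,.195)),'FL':(T(52,325),(-.055,.195)),'BR':(T(798,123),(.085,-.165)),'FR':((329.1,254.6),(-.055,-.165))}
W=np.array([p3(t,*v[0],.012)[:2] for v in J.values()]);L=np.array([v[1] for v in J.values()])
lc,wc=L.mean(0),W.mean(0);U,_,V=np.linalg.svd((L-lc).T@(W-wc));R=(U@V).T
o=wc-R@lc; yaw=np.arctan2(R[1,0],R[0,0]);print('jig',o,yaw,'\n',(W-o)@R-L)
np.savez('jig.npz',o=o,R=R)
loc=lambda p:np.r_[(p[:2]-o)@R,p[2]]
# scene check: FL corner
print('scene FL',loc(p3(s,*S(17,207),.012)))
k=tri(t,T(92,139),s,S(119,44));print('knob raised',k,loc(k))
# expected raised: x=.04+.082*sin10..., z=.062+.082cos10
for n,c in(('headR',(193,140)),('headL',(105,140))): print(n,loc(p3(t,*T(*c),.074)))
c=tri(t,T(270,232),s,S(160,182));print('clampknob',loc(c))
# depth height checks
for n,c in(('board',(500,300)),('fence',(500,200)),('head',(160,130))): print(n,loc(p3(t,*T(*c))))
Q=[(412,204),(483-.4,218.5),(480.6,234.6),(408.6,220.9)]
PW=np.array([p3(t,*q,.040) for q in Q]);print('prof',PW)
Q2=[(527,322),(768,522),(712,595),(478,378)]
SP=[(375+(x-440)/4-.4,255+(y-300)/4-.4) for x,y in Q2]
print(np.array([p3(s,*q,.040) for q in SP]))
print(tri(t,Q[0],s,SP[0]),tri(t,Q[1],s,SP[1]), 'depth',p3(t,430,213),p3(t,460,222))
# depth-based rect
D=t['depth'];pts=np.array([p3(t,u,v,None) for u in range(400,492) for v in range(198,242)])
g=pts[(pts[:,2]>.03)&(pts[:,2]<.05)];print(len(g),cv2.minAreaRect((g[:,:2]*1000).astype(np.float32)),np.median(g[:,2]))
# caliper,tub,spanner
for n,(u,v) in dict(tub=(350,140),cal0=(355,300),cal1=(435,283),calhead=(350,280)).items(): print(n,p3(t,u,v,.0))
E
```

```text
jig [0.5031 0.0473] -0.1113245023278708 
 [[ 0.0004 -0.0011]
 [-0.0001 -0.0012]
 [-0.0005  0.0019]
 [ 0.0002  0.0004]]
scene FL [-0.0556  0.192   0.012 ]
knob raised [0.5492 0.1924 0.1443] [0.0298 0.1493 0.1443]
headR [0.0389 0.1223 0.074 ]
headL [0.0345 0.1631 0.074 ]
clampknob [-0.0001  0.0807  0.0748]
board [-0.0197 -0.0246  0.0136]
fence [ 0.029  -0.0201  0.0273]
head [0.042  0.1383 0.0737]
prof [[ 0.5533 -0.3145  0.04  ]
 [ 0.5167 -0.4889  0.04  ]
 [ 0.4771 -0.4822  0.04  ]
 [ 0.5117 -0.305   0.04  ]]
[[ 0.5553 -0.3139  0.04  ]
 [ 0.5174 -0.4897  0.04  ]
 [ 0.4572 -0.482   0.04  ]
 [ 0.5005 -0.3098  0.04  ]]
[ 0.5533 -0.3141  0.0424] [ 0.5169 -0.4892  0.04  ] depth [ 0.5309 -0.3583  0.0405] [ 0.5089 -0.436   0.0293]
987 ((516.6450805664062, -398.4276123046875), (182.41773986816406, 40.6305046081543), 78.0699462890625) 0.03995665740480603
tub [ 0.7238 -0.1671  0.    ]
cal0 [ 0.3171 -0.1745  0.    ]
cal1 [ 0.3571 -0.377   0.    ]
calhead [ 0.3665 -0.1626  0.    ]
```

The jig is at (0.503, 0.047) with yaw -0.111, and the raised knob stands at (0.549, 0.192, 0.144), height as expected. The profile centre is at about (0.515, -0.398), yaw -0.205. I'm moving above the knob now.

Request:
{"name": "send_rows", "arguments": {
  "steps": [
    [2.8, -3.7, 0, 0, 0, 0.034, 0.6],
    [2.8, -3.7, 0, 0, 0, 0.034, 0.6],
    [2.8, -3.7, 0, 0, 0, 0.034, 0.6],
    [2.8, -3.7, 0, 0, 0, 0.034, 0.6],
    [2.8, -3.7, 0, 0, 0, 0.034, 0.6],
    [2.8, -3.7, 0, 0, 0, 0.034, 0.6],
    [2.8, -3.7, 0, 0, 0, 0.034, 0.6],
    [2.8, -3.7, 0, 0, 0, 0.034, 0.6],
    [2.8, -3.7, 0, 0, 0, 0.034, 0.6],
    [2.6, -3.7, 0, 0, 0, 0.032, 0.6]
  ]
}}

```text
time_s: 1.1
position: [0.5501, 0.1912, 0.25]
ee_rot: [-0.172, -3.136, 0.0]
contact_force: [1.0, -0.7, -0.5]
opening: 0.597
grip_force: 0.0
```

```bash
python3 - <<'E'
from h import *
from scipy.spatial.transform import Rotation as Ro
np.set_printoptions(precision=4,suppress=True)
j=np.load('jig.npz');o,R=j['o'],j['R'];t=load('top')
s=env.state();Y=Ro.from_rotvec(s['ee_rot']).as_matrix();print(s['time_s'],s['position'],'ydir head',np.arctan2(-Y[0,1],Y[1,1]),'z',Y[:,2],s['qpos'],s['contact_force'])
T=lambda x,y:(175+x/5-.4,175+y/5-.4)
for c in((155,208),(100,225),(127,225)):
    p=p3(t,*T(*c),.035);print((p[:2]-o)@R)
d=cam('scene');d2=cam('top')
a=np.hstack([cv2.resize(d['color'][120:250,190:320],(400,400)),cv2.resize(d2['color'][150:250,170:270],(400,400))])
cv2.imwrite('pics/k.png',a)
E
```

```text
1.1 [0.5501 0.1912 0.25  ] ydir head -0.10964562190399174 z [-0.0004 -0.0002 -1.    ] [-0.2132  0.4423 -0.2499  1.6167  0.1191  1.098   0.9667] [ 0.9939 -0.7085 -0.4864]
[0.0068 0.1454]
[-0.0042  0.1707]
[-0.0028  0.1578]
```

View pics/k.png

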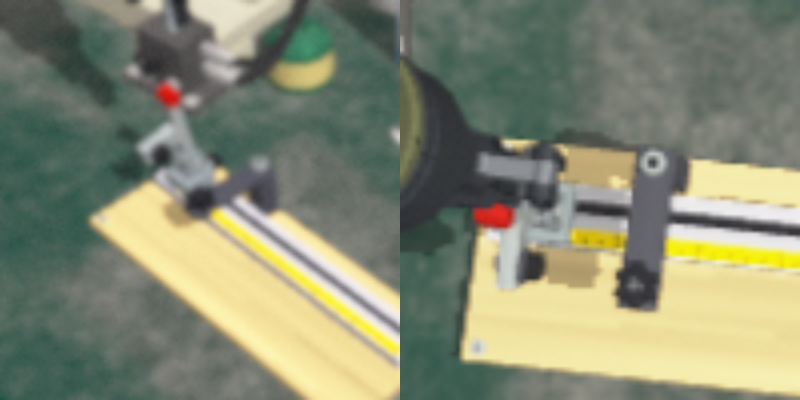

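The view shows the red knob clear at top (193, 204) and the gripper out of its way. The grey bracket with the buffer swings with the arm. I'll refine the knob's position with the red centroids and check the model.

```bash
python3 - <<'E'
from h import *
np.set_printoptions(precision=4,suppress=True)
j=np.load('jig.npz');o,R=j['o'],j['R'];t=load('top');s=load('scene')
c=[]
for d,(x,y,w,h) in((t,(185,195,20,16)),(s,(235,140,20,20))):
    I=d['color'][y:y+h,x:x+w].astype(int);m=(I[...,2]>120)&(I[...,1]<80)
    v,u=np.nonzero(m);c.append((u.mean()+x,v.mean()+y));print(c[-1],m.sum(), u.min()+x,u.max()+x,v.min()+y,v.max()+y)
k=tri(t,c[0],s,c[1]);print('knob',k,(k[:2]-o)@R, 'reproj',px(t,k),px(s,k))
for a in(0,.1,.2,.3):
    th=np.radians(80)+a  # direction from +x
    x=.04+.082*np.cos(th)+.003*np.sin(th);z=.062+.082*np.sin(th)-.003*np.cos(th)
    P=np.r_[o+R@[x,.1493],z];print(a,x,z,px(t,P),px(s,P))
T=lambda x,y:(175+x/5-.4,175+y/5-.4)
p=p3(t,*T(155,208),.1);print('buf',(p[:2]-o)@R)
E
```

```text
(np.float64(192.8125), np.float64(203.625)) 48 188 197 201 206
(np.float64(243.85714285714286), np.float64(150.78571428571428)) 42 240 248 147 154
knob [0.5467 0.1922 0.1453] [0.0272 0.1489] reproj [[193.0169 203.4248]] [[243.555  150.7867]]
0 0.05719357382772492 0.1422332912140003 [[195.0337 190.0528]] [[251.7497 146.8621]]
0.1 0.04909771398388795 0.14354895217148636 [[194.3825 193.616 ]] [[249.5188 147.7585]]
0.2 0.040910952789228405 0.1440498029553746 [[193.8231 197.2769]] [[247.2768 148.9034]]
0.3 0.03271508965541983 0.14373083923019161 [[193.3627 200.9898]] [[245.0497 150.2865]]
buf [0.0042 0.1293]
```

The knob is at jig (0.027, 0.149, 0.145), so the arm already stands at about 0.37 rad. That agrees with the buffer at y≈0.13. I'll descend and grip.

Request:
{"name": "send_rows", "arguments": {
  "steps": [
    [-0.3, 0.1, -2.5, 0, 0, 0, 0.6],
    [0, 0, -4, 0, 0, 0, 0.6],
    [0, 0, -4, 0, 0, 0, 0.6],
    [0, 0, 0, 0, 0, 0, 0.6],
    [0, 0, 0, 0, 0, 0, 0],
    [0, 0, 0, 0, 0, 0, 0],
    [0, 0, 0, 0, 0, 0, 0],
    [0, 0, 0, 0, 0, 0, 0],
    [0, 0, 0, 0, 0, 0, 0]
  ]
}}

```text
time_s: 2.1
position: [0.5472, 0.1933, 0.1476]
ee_rot: [0.176, 3.133, -0.0]
contact_force: [-1.1, -3.8, 6.9]
opening: 0.198
grip_force: 59.6
```

Request:
{"name": "send_rows", "arguments": {
  "steps": [
    [-1.64, 0.18, -0.5, 0, 0, 0, 0],
    [-1.43, 0.16, -0.77, 0, 0, 0, 0],
    [-1.25, 0.14, -1.05, 0, 0, 0, 0],
    [-1.02, 0.11, -1.28, 0, 0, 0, 0],
    [-0.76, 0.08, -1.45, 0, 0, 0, 0],
    [-0.45, 0.05, -1.57, 0, 0, 0, 0],
    [-0.12, 0.01, -1.16, 0, 0, 0, 0],
    [0, 0, -0.3, 0, 0, 0, 0],
    [0, 0, 0, 0, 0, 0, 0]
  ]
}}

```text
time_s: 3.0
position: [0.4782, 0.2012, 0.0653]
ee_rot: [-0.174, -3.135, 0.002]
contact_force: [-7.2, -3.5, 6.1]
opening: 0.201
grip_force: 77.3
```

Request:
{"name": "send_rows", "arguments": {
  "steps": [
    [0.1, 0, -0.4, 0, 0, 0, 0],
    [0, 0, -0.3, 0, 0, 0, 0],
    [0, 0, 0, 0, 0, 0, 0]
  ]
}}

```text
time_s: 3.3
position: [0.4787, 0.2012, 0.0599]
ee_rot: [-0.173, -3.135, 0.002]
contact_force: [-13.6, -3.9, 21.0]
opening: 0.196
grip_force: 80.0
```

Request:
{"name": "send_rows", "arguments": {
  "steps": [
    [0, 0, 0.4, 0, 0, 0, 0.5],
    [0, 0, 0, 0, 0, 0, 0.5],
    [0, 0, 0, 0, 0, 0, 0.5],
    [0, 0, 0, 0, 0, 0, 0.5],
    [0, 0, 2, 0, 0, 0, 0.5],
    [0, 0, 4, 0, 0, 0, 0.5],
    [0, 0, 5, 0, 0, 0, 0.5],
    [0, -3, 4, 0, 0, -0.1, 1],
    [0, -4, 0, 0, 0, -0.14, 1],
    [0, -4, 0, 0, 0, -0.14, 1]
  ]
}}

```text
time_s: 4.3
position: [0.4812, 0.0907, 0.2129]
ee_rot: [0.769, 3.043, 0.003]
contact_force: [0.4, -0.1, -0.7]
opening: 0.974
grip_force: 0.0
```

Request:
{"name": "send_rows", "arguments": {
  "steps": [
    [0.3, -4, 0, 0, 0, -0.14, 1],
    [0.3, -4.2, 0, 0, 0, -0.14, 1],
    [0.3, -4.2, 0, 0, 0, -0.14, 1],
    [0.3, -4.2, 0, 0, 0, -0.14, 1],
    [0.3, -4.2, 0, 0, 0, -0.14, 1],
    [0.3, -4.2, 0, 0, 0, -0.14, 1],
    [0.3, -4.2, 0, 0, 0, -0.14, 1],
    [0.3, -4.2, 0, 0, 0, -0.14, 1],
    [0.3, -4.2, 0, 0, 0, -0.14, 1]
  ]
}}

```text
time_s: 5.2
position: [0.5075, -0.2863, 0.2113]
ee_rot: [-2.418, -2.006, 0.0]
contact_force: [1.0, 0.2, 0.5]
opening: 1.002
grip_force: 0.0
```

```bash
python3 - <<'E'
from h import *
from scipy.spatial.transform import Rotation as Ro
np.set_printoptions(precision=4,suppress=True)
j=np.load('jig.npz');o,R=j['o'],j['R'];t=cam('top');s=cam('scene')
st=env.state();Y=Ro.from_rotvec(st['ee_rot']).as_matrix();print(st['position'],'head',np.arctan2(-Y[0,1],Y[1,1]),st['qpos'])
c=[]
for d,(x,y,w,h) in((t,(185,200,40,45)),(s,(205,140,60,60))):
    I=d['color'][y:y+h,x:x+w].astype(int);m=(I[...,2]>120)&(I[...,1]<80)
    v,u=np.nonzero(m)
    if len(u): c.append((u.mean()+x,v.mean()+y));print(c[-1],m.sum())
if len(c)==2:
    k=tri(t,c[0],s,c[1]);print('knob',k,(k[:2]-o)@R)
P=np.r_[o+R@[-.042,.149],.065];print('expected',px(t,P),px(s,P))
a=np.hstack([cv2.resize(t['color'][170:270,170:270],(400,400)),cv2.resize(s['color'][130:230,205:305],(400,400))])
cv2.imwrite('pics/d.png',a)
E
```

```text
[ 0.5062 -0.2915  0.2112] head -1.7626640176417407 [ 0.3126  0.4836  0.2563  1.6761 -0.1357  0.9979  0.4223]
(np.float64(197.9268292682927), np.float64(236.14634146341464)) 41
(np.float64(227.48387096774195), np.float64(182.7741935483871)) 31
knob [0.4765 0.2005 0.0681] [-0.0435  0.1493]
expected [[198.2823 235.764 ]] [[228.4406 183.3494]]
```

View pics/d.png

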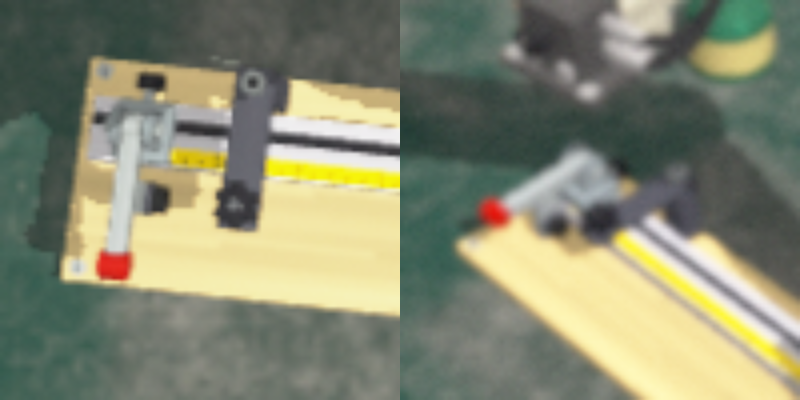

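The stop arm is down: the knob is at top (198, 236) and measures jig (-0.0435, 0.149, 0.068), against an expected (-0.042, ·, 0.065). Next I grasp the profile 25 mm behind its centre.

Request:
{"name": "send_rows", "arguments": {
  "steps": [
    [0.1, -3.3, 0, 0, 0, -0.012, 1],
    [0.1, -3.3, 0, 0, 0, 0, 1],
    [0.1, -3.3, -1, 0, 0, 0, 1],
    [0.1, -3.2, -3, 0, 0, 0, 1],
    [0, 0, -4, 0, 0, 0, 1],
    [0, 0, -4, 0, 0, 0, 1],
    [0, 0, -3, 0, 0, 0, 1],
    [0, 0, -2.3, 0, 0, 0, 1],
    [0, 0, 0, 0, 0, 0, 1]
  ]
}}

```text
time_s: 6.2
position: [0.5099, -0.4134, 0.0346]
ee_rot: [-2.418, -1.995, 0.002]
contact_force: [-0.2, 0.8, -0.3]
opening: 1.002
grip_force: 0.0
```

Request:
{"name": "send_rows", "arguments": {
  "steps": [
    [0, 0, 0, 0, 0, 0, 0],
    [0, 0, 0, 0, 0, 0, 0],
    [0, 0, 0, 0, 0, 0, 0],
    [0, 0, 0, 0, 0, 0, 0],
    [0, 0, 0, 0, 0, 0, 0],
    [0, 0, 0, 0, 0, 0, 0]
  ]
}}

```text
time_s: 6.8
position: [0.5123, -0.4163, 0.0404]
ee_rot: [2.422, 1.996, 0.001]
contact_force: [0.1, 0.5, 6.7]
opening: 0.451
grip_force: 62.6
```

Request:
{"name": "send_rows", "arguments": {
  "steps": [
    [0, 0, 2, 0, 0, 0, 0],
    [0, 0, 3, 0, 0, 0, 0],
    [0, 0, 3, 0, 0, 0, 0],
    [0, 0, 0, 0, 0, 0, 0],
    [0, 0, 0, 0, 0, 0, 0]
  ]
}}

```text
time_s: 7.3
position: [0.5116, -0.4156, 0.1191]
ee_rot: [2.423, 1.998, 0.001]
contact_force: [0.3, -0.4, -3.2]
opening: 0.453
grip_force: 61.6
```

```bash
python3 - <<'E'
from h import *
from scipy.spatial.transform import Rotation as Ro
np.set_printoptions(precision=4,suppress=True)
j=np.load('jig.npz');o,R=j['o'],j['R'];t=cam('top');s=cam('scene')
st=env.state();Y=Ro.from_rotvec(st['ee_rot']).as_matrix();p=st['position'];print(p,'head',np.arctan2(-Y[0,1],Y[1,1]),st['contact_force'],st['opening'])
h=np.arctan2(-Y[0,1],Y[1,1])+np.pi/2;print('prof yaw',h,'turn',np.arctan2(R[1,0],R[0,0])-h)
d=lambda v:np.array([-np.sin(h),np.cos(h)])*v
print('offset along from measured centre',(np.array([.5155,-.398])-[.5123,-.4163])@d(1))
tgt=o+R@[-.006,-.065];print('target',tgt,'delta cm',(tgt-p[:2])*100)
a=np.hstack([cv2.resize(t['color'][185:265,395:495],(400,320)),cv2.resize(s['color'][230:310,360:460],(400,320))])
cv2.imwrite('pics/g.png',a)
E
```

```text
[ 0.5109 -0.4148  0.1173] head -1.7626199447383206 [ 0.2072  0.1105 -2.9638] 0.4543705164686795
prof yaw -0.19182361794342406 turn 0.08049911561555326
offset along from measured centre 0.018574423003851814
target [ 0.4899 -0.0166] delta cm [-2.0993 39.8197]
```

View pics/g.png

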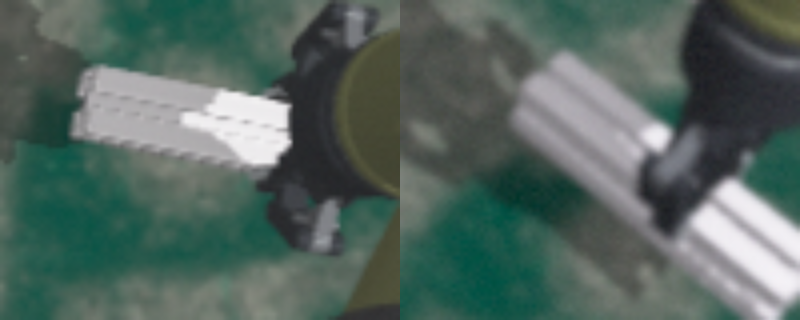

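The profile is held level, with about 3 N of weight on the wrist. Now I carry it to over the board.

Request:
{"name": "send_rows", "arguments": {
  "steps": [
    [-0.15, 3, 0, 0, 0, 0.008, 0],
    [-0.2, 4, 0, 0, 0, 0.008, 0],
    [-0.2, 4, 0, 0, 0, 0.008, 0],
    [-0.2, 4, 0, 0, 0, 0.008, 0],
    [-0.2, 4, 0, 0, 0, 0.008, 0],
    [-0.25, 4, 0, 0, 0, 0.008, 0],
    [-0.25, 4, 0, 0, 0, 0.008, 0],
    [-0.25, 4, 0, 0, 0, 0.008, 0],
    [-0.2, 4, 0, 0, 0, 0.008, 0],
    [-0.2, 2.8, 0, 0, 0, 0.0085, 0]
  ]
}}

```text
time_s: 8.4
position: [0.4893, -0.0344, 0.1173]
ee_rot: [-2.337, -2.096, 0.002]
contact_force: [0.2, 0.4, -3.4]
opening: 0.454
grip_force: 61.6
```

Request:
{"name": "send_rows", "arguments": {
  "steps": [
    [0, 2, 0, 0, 0, 0, 0],
    [0, 0, 0, 0, 0, 0, 0],
    [0, 0, 0, 0, 0, 0, 0],
    [0, 0, 0, 0, 0, 0, 0]
  ]
}}

```text
time_s: 8.8
position: [0.4902, -0.0188, 0.118]
ee_rot: [-2.343, -2.092, 0.002]
contact_force: [0.7, 0.6, -2.6]
opening: 0.456
grip_force: 61.5
```

```bash
cat > st.py <<'E'
from h import *
from scipy.spatial.transform import Rotation as Ro
np.set_printoptions(precision=4,suppress=True)
j=np.load('jig.npz');o,R=j['o'],j['R']
st=env.state();Y=Ro.from_rotvec(st['ee_rot']).as_matrix();p=st['position']
h=np.arctan2(-Y[0,1],Y[1,1])+np.pi/2
print(st['time_s'],'jig',(p[:2]-o)@R,p[2],'yaw err',h-np.arctan2(R[1,0],R[0,0]),'tilt',Y[:2,2],'F jig',st['contact_force'][:2]@R,st['contact_force'][2],'M',st['moment'],st['opening'],st['grip_force'])
E
python3 st.py
```

```text
8.8 jig [-0.0055 -0.0671] 0.1180079180587132 yaw err -0.0015735153151150982 tilt [-0.001  -0.0008] F jig [0.6756 0.6735] -2.602229949352182 M [-0.0454  0.0223  0.0043] 0.45631136502301156 61.549458503723145
```

Request:
{"name": "send_rows", "arguments": {
  "steps": [
    [0, 0, -2, 0, 0, 0, 0],
    [0, 0, -2, 0, 0, 0, 0],
    [0, 0, -1.5, 0, 0, 0, 0],
    [0, 0, -0.5, 0, 0, 0, 0],
    [0, 0, -0.3, 0, 0, 0, 0],
    [0, 0, 0, 0, 0, 0, 0],
    [0, 0, 0, 0, 0, 0, 0]
  ]
}}

```text
time_s: 9.5
position: [0.4909, -0.0179, 0.056]
ee_rot: [2.342, 2.093, 0.001]
contact_force: [1.0, 0.7, -3.0]
opening: 0.453
grip_force: 61.4
```

```bash
python3 st.py
```

```text
9.5 jig [-0.0048 -0.0662] 0.056048701142113626 yaw err -0.0006485454228158105 tilt [ 0.001  -0.0001] F jig [0.8783 0.8055] -3.016118984947943 M [ 0.0026 -0.0442  0.0465] 0.4533193218986806 61.40000581741333
```

Now 3 to 4 mm to the board.

Request:
{"name": "send_rows", "arguments": {
  "steps": [
    [0, 0, -0.2, 0, 0, 0, 0],
    [0, 0, -0.1, 0, 0, 0, 0],
    [0, 0, -0.1, 0, 0, 0, 0],
    [0, 0, 0, 0, 0, 0, 0],
    [0, 0, 0, 0, 0, 0, 0]
  ]
}}

```text
time_s: 10.0
position: [0.4906, -0.0175, 0.0523]
ee_rot: [2.341, 2.094, 0.001]
contact_force: [-2.8, -0.3, 6.3]
opening: 0.452
grip_force: 62.6
```

```bash
python3 st.py
```

```text
10.0 jig [-0.0052 -0.0658] 0.052299190000355794 yaw err -0.00014115431762576347 tilt [0.0009 0.0003] F jig [-2.7071 -0.6119] 6.2570293379502155 M [0.0082 0.4518 0.035 ] 0.452345441052294 62.62696981430054
```

Request:
{"name": "send_rows", "arguments": {
  "steps": [
    [0.2, -0.02, 0, 0, 0, 0, 0],
    [0.2, -0.02, 0, 0, 0, 0, 0],
    [0.1, -0.01, 0, 0, 0, 0, 0],
    [0, 0, 0, 0, 0, 0, 0]
  ]
}}

```text
time_s: 10.4
position: [0.4938, -0.0179, 0.0523]
ee_rot: [-2.34, -2.093, 0.002]
contact_force: [-8.1, 0.5, 14.1]
opening: 0.452
grip_force: 63.4
```

```bash
python3 st.py
```

```text
10.4 jig [-0.002  -0.0658] 0.05234095448712603 yaw err 9.34376177829932e-05 tilt [-0.0025  0.0008] F jig [-8.1535 -0.3889] 14.082657526940828 M [0.065  1.511  0.0489] 0.45207086445758654 63.439233899116516
```

Request:
{"name": "send_rows", "arguments": {
  "steps": [
    [0, 0, 0.1, 0, 0, 0, 0.6],
    [0, 0, 0, 0, 0, 0, 0.6],
    [0, 0, 0, 0, 0, 0, 0.6],
    [0, 0, 0, 0, 0, 0, 0.6]
  ]
}}

```text
time_s: 10.8
position: [0.4957, -0.0181, 0.0525]
ee_rot: [2.342, 2.094, 0.0]
contact_force: [0.0, 0.3, -0.7]
opening: 0.599
grip_force: 0.0
```

```bash
python3 st.py; python3 - <<'E'
from h import *
t=cam('top');s=cam('scene')
a=np.hstack([cv2.resize(t['color'][185:265,215:315],(400,320),interpolation=cv2.INTER_CUBIC),cv2.resize(s['color'][160:240,250:350],(400,320),interpolation=cv2.INTER_CUBIC)])
cv2.imwrite('pics/r.png',a)
E
```

```text
10.8 jig [-0.     -0.0658] 0.05246468212908959 yaw err -0.00017760162130134316 tilt [ 0.0003 -0.    ] F jig [-0.0206  0.3127] -0.7430042145005497 M [ 0.0413 -0.0421  0.0295] 0.5986850339666763 0.0
```

View pics/r.png

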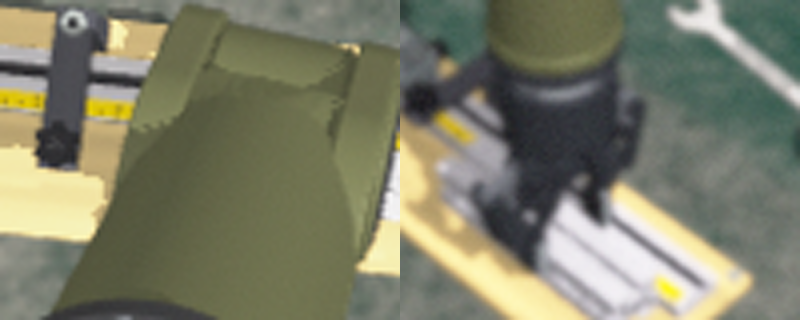

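The profile lies on the board beside the fence with the front end short of the clamp. I regrip it.

Request:
{"name": "send_rows", "arguments": {
  "steps": [
    [0, 0, 0, 0, 0, 0, 0],
    [0, 0, 0, 0, 0, 0, 0],
    [0, 0, 0, 0, 0, 0, 0],
    [0, 0, 0, 0, 0, 0, 0],
    [0, 0, 0, 0, 0, 0, 0]
  ]
}}

```text
time_s: 11.4
position: [0.495, -0.0181, 0.0526]
ee_rot: [-2.341, -2.093, 0.001]
contact_force: [-2.2, 0.5, 5.6]
opening: 0.453
grip_force: 62.1
```

```bash
python3 st.py
```

```text
11.4 jig [-0.0008 -0.0659] 0.052604755449817554 yaw err -0.00042851504081301006 tilt [-0.0009  0.0003] F jig [-2.2755  0.2321] 5.617552866607428 M [ 0.0722  0.6186 -0.0649] 0.45308424463505775 62.06123471260071
```

Request:
{"name": "send_rows", "arguments": {
  "steps": [
    [0.15, -0.017, 0, 0, 0, 0, 0],
    [0, 0, 0, 0, 0, 0, 0],
    [0, 0, 0, 0, 0, 0, 0]
  ]
}}

```text
time_s: 11.7
position: [0.4951, -0.0181, 0.0526]
ee_rot: [-2.34, -2.092, 0.003]
contact_force: [-6.8, 1.6, 10.5]
opening: 0.451
grip_force: 62.6
```

```bash
python3 st.py
```

```text
11.7 jig [-0.0007 -0.0659] 0.052590537462620726 yaw err -0.0003672912052994637 tilt [-0.0035  0.0007] F jig [-6.9484  0.8389] 10.52345943574355 M [ 0.1647  1.267  -0.027 ] 0.4510474894834114 62.60782063007355
```

It's on the fence: x no longer moves and the force rises. Now I slide it along the fence.

Request:
{"name": "send_rows", "arguments": {
  "steps": [
    [-0.06, 0, 0.05, 0, 0, 0, 0],
    [0.11, 0.99, 0, 0, 0, 0, 0],
    [0.11, 0.99, 0, 0, 0, 0, 0],
    [0.11, 0.99, 0, 0, 0, 0, 0],
    [0.11, 0.99, 0, 0, 0, 0, 0],
    [0, 0, 0, 0, 0, 0, 0]
  ]
}}

```text
time_s: 12.3
position: [0.4997, 0.0225, 0.0526]
ee_rot: [-2.339, -2.094, 0.002]
contact_force: [-4.5, 2.8, 2.7]
opening: 0.452
grip_force: 61.6
```

```bash
python3 st.py
```

```text
12.3 jig [-0.0006 -0.025 ] 0.05262420793608951 yaw err 0.0007314238176536481 tilt [-0.0025  0.0005] F jig [-4.7668  2.2633] 2.737935682635488 M [ 0.5909  0.8812 -0.232 ] 0.45220502593899514 61.6496479511261
```

Request:
{"name": "send_rows", "arguments": {
  "steps": [
    [0.11, 0.99, 0, 0, 0, 0, 0],
    [0.11, 0.99, 0, 0, 0, 0, 0],
    [0.11, 0.99, 0, 0, 0, 0, 0],
    [0.11, 0.99, 0, 0, 0, 0, 0],
    [0, 0, 0, 0, 0, 0, 0]
  ]
}}

```text
time_s: 12.8
position: [0.5042, 0.0619, 0.0526]
ee_rot: [-2.34, -2.094, 0.002]
contact_force: [-5.2, 2.6, 2.1]
opening: 0.455
grip_force: 61.6
```

```bash
python3 st.py
```

```text
12.8 jig [-0.0005  0.0147] 0.0526427650136326 yaw err 0.0007035669273684764 tilt [-0.0021  0.0004] F jig [-5.4558  2.0389] 2.104433885188733 M [ 0.5369  1.0199 -0.2531] 0.4546676432009279 61.5824818611145
```

Creep in 2 mm steps to find the contact.

Request:
{"name": "send_rows", "arguments": {
  "steps": [
    [0.02, 0.2, 0, 0, 0, 0, 0],
    [0.02, 0.2, 0, 0, 0, 0, 0],
    [0, 0, 0, 0, 0, 0, 0]
  ]
}}

```text
time_s: 13.1
position: [0.5044, 0.0638, 0.0526]
ee_rot: [-2.342, -2.093, 0.004]
contact_force: [-4.4, -1.6, 1.7]
opening: 0.454
grip_force: 61.6
```

```bash
python3 st.py
```

```text
13.1 jig [-0.0005  0.0166] 0.05263272345544065 yaw err -0.0008803498117973263 tilt [-0.0024 -0.0011] F jig [-4.162  -2.1205] 1.7174270199353445 M [-0.5095  1.1035 -0.0056] 0.45432055200105814 61.632487177848816
```

Request:
{"name": "send_rows", "arguments": {
  "steps": [
    [0.02, 0.2, 0, 0, 0, 0, 0],
    [0, 0, 0, 0, 0, 0, 0]
  ]
}}

```text
time_s: 13.3
position: [0.5046, 0.0657, 0.0526]
ee_rot: [-2.342, -2.093, 0.004]
contact_force: [-5.5, -3.0, 2.7]
opening: 0.457
grip_force: 61.6
```

```bash
python3 st.py
```

```text
13.3 jig [-0.0005  0.0185] 0.05263241646918205 yaw err -0.001051975056334059 tilt [-0.0024 -0.0011] F jig [-5.1163 -3.5716] 2.7384438684726504 M [-0.5571  1.1275 -0.0082] 0.45690168819717286 61.63740634918213
```

Request:
{"name": "send_rows", "arguments": {
  "steps": [
    [0.02, 0.2, 0, 0, 0, 0, 0],
    [0, 0, 0, 0, 0, 0, 0]
  ]
}}

```text
time_s: 13.5
position: [0.5048, 0.0677, 0.0526]
ee_rot: [-2.342, -2.093, 0.004]
contact_force: [-5.4, -3.0, 1.9]
opening: 0.453
grip_force: 61.6
```

```bash
python3 st.py
```

```text
13.5 jig [-0.0005  0.0205] 0.052632467742341094 yaw err -0.0010349821775515189 tilt [-0.0024 -0.0011] F jig [-5.0712 -3.5418] 1.9195283203108042 M [-0.5773  1.134   0.0171] 0.45305057444163443 61.63300931453705
```

Request:
{"name": "send_rows", "arguments": {
  "steps": [
    [0.01, 0.1, 0, 0, 0, 0, 0],
    [0, 0, 0, 0, 0, 0, 0]
  ]
}}

```text
time_s: 13.7
position: [0.505, 0.0686, 0.0527]
ee_rot: [-2.342, -2.093, 0.004]
contact_force: [-5.0, -3.5, 0.8]
opening: 0.454
grip_force: 61.6
```

```bash
python3 st.py
```

```text
13.7 jig [-0.0005  0.0214] 0.052662052201971565 yaw err -0.0011043078560233621 tilt [-0.0022 -0.0012] F jig [-4.6243 -4.0388] 0.828744551711936 M [-0.622   1.1247  0.0429] 0.4538890766536752 61.626795530319214
```

Request:
{"name": "send_rows", "arguments": {
  "steps": [
    [0.01, 0.1, 0, 0, 0, 0, 0],
    [0.01, 0.1, 0, 0, 0, 0, 0],
    [0, 0, 0, 0, 0, 0, 0]
  ]
}}

```text
time_s: 14.0
position: [0.5051, 0.0697, 0.0526]
ee_rot: [2.343, 2.093, -0.005]
contact_force: [-6.0, -5.5, 1.9]
opening: 0.451
grip_force: 61.7
```

```bash
python3 st.py
```

```text
14.0 jig [-0.0005  0.0225] 0.05264247920356648 yaw err -0.0016207324887929364 tilt [-0.0024 -0.0022] F jig [-5.3633 -6.0876] 1.891543452971186 M [-1.1218  1.1369  0.1179] 0.4506122044105045 61.6906213760376
```

Request:
{"name": "send_rows", "arguments": {
  "steps": [
    [0.01, 0.1, 0, 0, 0, 0, 0],
    [0, 0, 0, 0, 0, 0, 0]
  ]
}}

```text
time_s: 14.2
position: [0.5051, 0.0702, 0.0526]
ee_rot: [2.343, 2.092, -0.006]
contact_force: [-6.2, -7.3, 1.9]
opening: 0.458
grip_force: 61.7
```

```bash
python3 st.py
```

```text
14.2 jig [-0.0005  0.023 ] 0.05262584077711624 yaw err -0.002008797971804005 tilt [-0.0025 -0.0027] F jig [-5.333  -7.9463] 1.8994903403918726 M [-1.4487  1.1357  0.2461] 0.45794679818951484 61.71200931072235
```

Request:
{"name": "send_rows", "arguments": {
  "steps": [
    [0.01, 0.1, 0, 0.003, -0.002, 0, 0],
    [0.01, 0.1, 0, 0.002, 0, 0, 0],
    [0.005, 0.05, 0, 0, 0, 0.002, 0],
    [0, 0, 0, 0, 0, 0, 0],
    [0, 0, 0, 0, 0, 0, 0]
  ]
}}

```text
time_s: 14.7
position: [0.5052, 0.071, 0.0526]
ee_rot: [-2.342, -2.092, 0.0]
contact_force: [-6.8, -11.6, 3.8]
opening: 0.453
grip_force: 61.8
```

```bash
python3 st.py
```

```text
14.7 jig [-0.0005  0.0238] 0.052626564561698265 yaw err -0.0015605314326792297 tilt [-0.0009  0.0007] F jig [ -5.4784 -12.2782] 3.767377172329525 M [-2.5076  1.3168  0.2051] 0.45274596848687876 61.814632415771484
```

Request:
{"name": "send_rows", "arguments": {
  "steps": [
    [0.01, 0.1, 0, 0, 0, 0, 0],
    [0.005, 0.05, 0, 0, 0, 0, 0],
    [0, 0, 0, 0, 0, 0, 0],
    [0, 0, 0, 0, 0, 0, 0],
    [0, 0, 0, 0, 0, 0, 0]
  ]
}}

```text
time_s: 15.2
position: [0.5053, 0.0717, 0.0526]
ee_rot: [-2.343, -2.092, 0.001]
contact_force: [-6.9, -14.1, 3.3]
opening: 0.451
grip_force: 61.9
```

```bash
python3 st.py; python3 - <<'E'
from h import *
t=cam('top');s=cam('scene')
a=np.vstack([cv2.resize(t['color'][175:265,170:340],(755,400),interpolation=cv2.INTER_CUBIC)[:300],np.pad(cv2.resize(s['color'][150:225,205:345],(560,300),interpolation=cv2.INTER_CUBIC),((0,0),(0,195),(0,0)))])
cv2.imwrite('pics/f.png',a)
E
```

```text
15.2 jig [-0.0005  0.0245] 0.05262697930206955 yaw err -0.0020495417005228778 tilt [-0.001  -0.0002] F jig [ -5.321  -14.7852] 3.347682859675056 M [-2.9977  1.3801  0.2824] 0.45091877951550613 61.85027718544006
```

View pics/f.png

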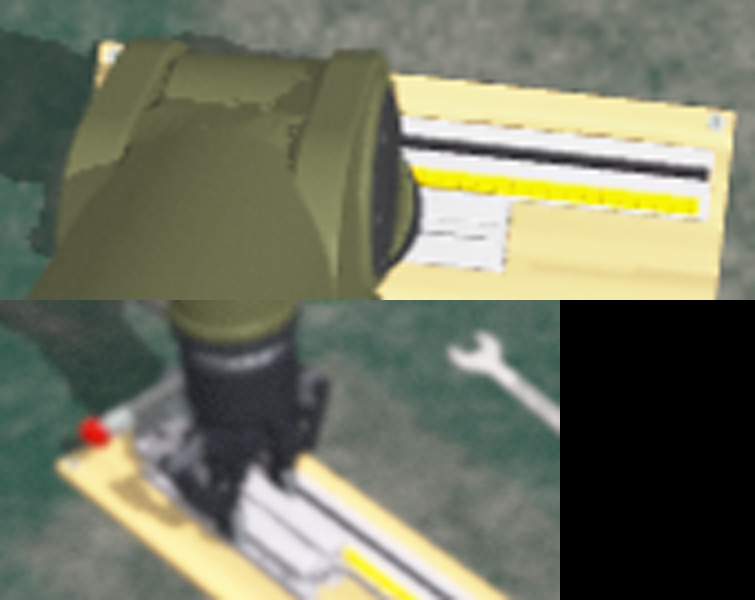

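The profile's rear end lies along the fence, the stop knob is still down, and the spanner is untouched. I'll trim a little and then hand in.

Request:
{"name": "send_rows", "arguments": {
  "steps": [
    [0.005, 0.05, 0, 0, 0, 0.002, 0],
    [0, 0, 0, 0, 0, 0.002, 0],
    [0, 0, 0, 0, 0, 0, 0],
    [0, 0, 0, 0, 0, 0, 0],
    [0, 0, 0, 0, 0, 0, 0],
    [0, 0, 0, 0, 0, 0, 0]
  ]
}}

```text
time_s: 15.9
position: [0.5053, 0.0719, 0.0526]
ee_rot: [-2.341, -2.095, 0.002]
contact_force: [-5.8, -14.9, 3.3]
opening: 0.457
grip_force: 61.9
```

```bash
python3 st.py
```

```text
15.9 jig [-0.0006  0.0247] 0.05261495896458942 yaw err 0.0005657277739603284 tilt [-0.0012 -0.0003] F jig [ -4.1274 -15.4547] 3.27545785610324 M [-3.1447  1.4336 -0.112 ] 0.4570816668107048 61.86968386173248
```

```bash
python3 -c "
from station import env
print(env.finish_job())"
```

```text
the job is handed in; nothing more can be done
None
```

The job is handed in: the stop is fully down, and the profile is held flat on the board and against the fence, under the clamp, pushing on the buffer with an estimated 12 N (15.5 N at the wrist less about 3.5 N of sliding friction).

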